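Clear the sprung lid of a test box and hold it at the set angle

ROBOT

A 6-joint arm with a two-finger parallel gripper is mounted at the origin on the work surface. World frame = base frame: x ahead of the robot, y to its left, z up, the work surface at z = 0. Lengths are in m, angles in rad, forces in N, time in s.
With the tool pointing down it reaches from about 0.425 to 0.95 m from the base axis. Payload 3.5 kg.
Tool frame: the origin (TCP) lies midway between the tips of the shut fingers; the grasp point (between the pads) lies 19 mm behind it; x points along the fingers, y is the direction in which the jaws open and shut, and the axes are right-handed (so a half turn about x gives the same grasp; the last joint's range is limited). The gripper opens to 85 mm and grips with 20 to 120 N. Pads are 22 mm wide; open, the fingers measure 114 mm over their backs; the gripper's body (76 mm by 85 mm) begins 54 mm behind the grasp point. The pads swing forward as they close: fully open they stand 13 mm farther back than shut.
Start: joints at [-1.351, 0.286, 1.577, -0, 1.279, -0.15], TCP at [0.244, -0.629, 0.231] pointing down, gripper open.
Joint ranges: [-2.77, 2.77], [-0.9, 2.22], [0.21, 2.48], [-1.53, 4.67], [0.24, 2.81], [-2.84, 2.84]. Speed limits (rad/s): [2.79, 2.79, 3.14, 3.14, 3.14, 3.14].

INTERFACE

Orientations are given as a unit quaternion [x, y, z, w].
In Python, from plant import sensors, optics, ctrl gives the robot as it stands.
- The arm moves only by the tool arm_command, never from a script. Its argument "increments" is a list that holds one entry, the list of rows, each a list of 4 numbers: the shift along the tool's x, y, z in cm, then the turn about the tool's x in rad. A call has 1 to 20 rows; each row shifts and turns the commanded pose from where the row before left it, along the tool's axes as they then stand; what a row does not reach is not made up. A row lasts 1/8 s, in which the tool goes at most 62.5 mm and 10.7 degrees, less where a joint would pass 70% of its speed; a pose out of reach is approached as far as the arm can. A call with a gripper value outside its range is refused whole. "grip" is the finger opening in cm, from 0 to 8.54, set as the call begins (left out, the last holds). The fingers move at their own pace and stop on an object; "grip_force" is the grip in N (left out, the last holds). Time passes only in rows, so rows that do not move let the fingers close. It gives the time, the measured TCP pose, the force and the opening at its end, in the units of the state.
- sensors.get_state(): the state, without advancing time (a new reading comes with each control period).
- optics.read_camera(name): name is "side" or "top" or "wrist"; returns the picture (400x640x3 uint8, blue, green, red); there is no depth.
- optics.camera_model(name): a dict with "camera_matrix" (3x3 intrinsics, pixels), "world_from_camera" (4x4, takes a point from camera to world coordinates); the wrist camera has in their place "mount" (4x4, takes a point from camera to tool coordinates, whose origin is the TCP and whose axes are the tool frame's). Camera axes: x right, y up, looking along -z (the intrinsics and any distortion apply to the point x, -y, -z); pixel columns grow to the right and rows downward; lengths in m; the calibration is good to about 2 mm. The wrist camera is an equidistant fisheye: a pixel r from the principal point sees the ray r / f radians off the axis. A picture is of the moment at which its call begins: read the wrist's pose just before it. camera_model takes no time and is no camera call.
- ctrl.sign_off(): hands the job in, once; it reports no verdict.
Trained networks look in the newest picture that a camera, given by its name, has taken for a name from the list of things; names that differ only in an ending like _2 or _b are one class to them, and where a whole thing is asked for, a point or a joint stands for the part that bears it (a point fixed in the world has none). Each returns a list of dicts, best first, with "conf" (0 to 1); they miss things now and then, are a little off and sometimes report something else, mostly with a low value. They report only what shows in the picture. A call takes as long as a camera call. They do not tell look-alikes from the thing itself.
- optics.boxes_of(camera, query): "at" ([row, column] in pixels, amid what is visible of it).
- optics.place_of(camera, query): "at" ([row, column] in pixels: a listed point, or the origin of a listed thing).
The state is a dict: "time": time; "qpos": joint angles; "dq": joint speeds; "joint_efforts": joint torques, N m; "eef_pos": TCP position; "tcp_rot": TCP orientation; "contact_force": force on the tool from outside, world axes, zero at the start; "wrist_torque": the same for the moment, N m; "opening": opening from 0.0 (shut) to 1.0 (fully open).
Only numpy, scipy, OpenCV 4.12 (cv2) and the standard library are available. Lean on these libraries where they do the work, as an engineer would, in place of code of your own. Each camera call takes 0.05 s, during which the arm holds its last target.

TASK

I need to look into the grey test box. Take the two metal plates off its shut lid and stack both, in either order, squarely and flush on the matching dark plate that lies on the bench. Then lift the sprung lid by its black bar until its white tab lines up with the orange flag on the box's side, and finish holding it still there with the gripper, not propped by anything else; leave the flag and everything else on the bench where they are.

Things in the scene. Friction and masses are not known exactly. Their poses are not given: they have to be found in the camera images.
- box: Grey metal test box with a dark blue lid standing fixed on the bench, 180 mm deep (its x) by 240 mm wide (its y) by 80 mm high, with a 10 mm thick lid on top (lid's upper face 90 mm above the bench). Origin: centre of the underside. Its -x side, with the lid's bar handle, faces roughly to the robot; +x is the hinge side; +y is the side with the tab and the flag.
- lid (a joint): Angle of the flat dark blue lid (180 x 240 x 10 mm, about 0.35 kg), rad: 0 shut, grows as its front (box -x) edge rises; stop at 1.3. It turns about the box's y axis at the far edge. A spring and its weight always pull it shut: lifting at the bar takes roughly 5 N at first and 10 N straight up at 0.8 rad, so it falls shut if let go.
- lid_hinge (a point): Point on the lid's hinge axis, at mid-width: 90 mm behind (box +x) the box's centre, 85 mm above the bench. The axis runs along the box's y. Does not move. Orientation turns with the lid.
- lid_handle (a point): Middle of the lid's black round bar handle: bar 12 mm thick, 110 mm long, parallel to the box's y, in front of the lid. With the lid shut it is 222 mm in front of (box -x) the hinge axis and 25 mm above it, so 110 mm above the bench; 36 mm is free between the bar and the lid's front edge. It moves on an arc about the hinge axis; the bar can turn between the finger pads.
- lid_tab (a point): Centre of the visible part of the white index tab (12 x 36 x 6 mm) that sticks out of the lid's box +y side, 150 mm from the hinge axis. Orientation is the lid's: x runs from the handle to the hinge, z up when shut.
- marker (a joint): Angle of the steel marker arm with the orange flag, rad, on the same axis and scale as the lid's: the lid lines up with the flag when both joint values are equal. Preset (0.45 to 0.8), held by a stiff friction clamp; leave it.
- marker_flag (a point): Centre of the orange flag, 24 mm tall (across the arm) by 30 mm wide (along box y) by 12 mm, on the marker arm 150 mm from the hinge axis, just outside the white tab. Orientation is the marker arm's: x runs from the flag to the hinge.
- base_plate: Dark steel plate lying loose on the bench, 50 mm (its x) by 90 mm (its y) by 10 mm thick. Origin: centre of the underside. The pile goes on it; it should not be taken away.
- alu_plate: Bright aluminium plate, 50 mm (x) by 90 mm (y) by 10 mm thick, 0.1 to 0.17 kg, lying at first flat on the lid. Origin: centre of the underside.
- copper_plate: Copper-coloured plate, 50 mm (x) by 90 mm (y) by 10 mm thick, 0.15 to 0.26 kg, lying at first flat on the lid beside the aluminium one. Origin: centre of the underside.
- multimeter: Bystander: grey hand-held meter lying flat, 150 x 80 x 45 mm. Origin under its centre.
- screw_jar: Bystander: jar, 80 mm across, 75 mm high. Origin under its centre.
- spray_can: Bystander: spray can, 60 mm across, 170 mm high. Origin under its centre.
- tub: Bystander: white open tub, 90 mm across, 90 mm high. Origin under its centre.
- spool: Bystander: blue spool, 60 mm across, 46 mm high. Origin under its centre.
- screwdriver: Bystander: screwdriver lying on the bench, along its x.
- parts_tray: Bystander: black parts tray, 90 x 130 x 30 mm. Origin under its centre.
Mind the look-alikes: they are no part of the job. What is shaped like the copper_plate but purple is not meant. Several things have the shape of the base_plate; the one meant has the colours described above.

How it is judged:
On the way, in this order (a step that is already met when the one before it is completed fails the run):
1. both plates stacked squarely on the dark plate and let go, lid still shut (horizontal distance between each of alu_plate, copper_plate and base_plate below 0.008 m and angle between the x axis of each of alu_plate, copper_plate and the x axis of base_plate, either way round below 0.12 rad and angle between each of alu_plate, copper_plate, base_plate's own z axis and vertical below 0.06 rad and height (world z) of alu_plate between 0.007 and 0.024 m and linear speed of each of alu_plate, copper_plate below 0.03 m/s and contact force between each of alu_plate, copper_plate and the fingers below 0.2 N and height (world z) of copper_plate between 0.007 and 0.024 m and height (world z) of base_plate below 0.004 m and contact force between alu_plate and copper_plate above 0.3 N and contact force between any of alu_plate, copper_plate and base_plate above 0.3 N and value of joint lid below 0.1 rad), for 0.2 s.
2. lid raised to the orange flag by the gripper (angle between the x axis of lid_tab and the x axis of marker_flag, either way round below 0.08 rad and velocity of joint lid between -0.08 and 0.08 rad/s and contact force between lid and the fingers above 1.5 N), for 0.3 s.
At the end, for the whole second after the job is handed in: Both plates lie flat and released on the dark plate, centres within 8 mm and edges within 0.12 rad of it; the lid is within 0.08 rad of the marker's angle (white tab within the orange flag's height), still (under 0.08 rad/s), carried by the gripper's fingers (over 1.5 N) and by no loose thing (all of step 2 and horizontal distance between each of alu_plate, copper_plate and base_plate below 0.008 m and angle between the x axis of each of alu_plate, copper_plate and the x axis of base_plate, either way round below 0.12 rad and angle between each of alu_plate, copper_plate, base_plate's own z axis and vertical below 0.06 rad and height (world z) of alu_plate between 0.007 and 0.024 m and linear speed of each of alu_plate, copper_plate below 0.03 m/s and contact force between each of alu_plate, copper_plate and the fingers below 0.2 N and height (world z) of copper_plate between 0.007 and 0.024 m and height (world z) of base_plate below 0.004 m and contact force between alu_plate and copper_plate above 0.3 N and contact force between any of alu_plate, copper_plate and base_plate above 0.3 N and contact force between lid and multimeter below 0.2 N and contact force between lid and screw_jar below 0.2 N and contact force between lid and spray_can below 0.2 N and contact force between lid and tub below 0.2 N and contact force between lid and spool below 0.2 N and contact force between lid and screwdriver below 0.2 N and contact force between lid and parts_tray below 0.2 N and contact force between lid and alu_plate below 0.2 N and contact force between lid and copper_plate below 0.2 N and contact force between lid and base_plate below 0.2 N); the arm keeps its last pose, push and grip.
It fails at once if the lid is lifted while a plate lies on it (value of joint lid above 0.1 rad and (contact force between lid and alu_plate above 0.2 N or contact force between lid and copper_plate above 0.2 N)).
It fails at once if the orange flag is shifted by more than 8 mm (distance of marker_flag from where it was at the start of the episode above 0.008 m).
It fails at once if the dark plate is pushed away by more than 30 mm (distance of base_plate from where it was at the start of the episode above 0.03 m).
It fails at once if a bystander is moved by more than 25 mm (distance of any of multimeter, screw_jar, spray_can, tub, spool, screwdriver, parts_tray from where it was at the start of the episode above 0.025 m).
It also fails if it takes over 70 s, if anything falls off the work surface, if the arm or the gripper's body presses on something with over 40 N, if the wrist force passes 120 N, or if a joint passes its speed limit or range.

## Working session

There is one attempt and no reset: what is moved stays moved. The work goes in short steps, Python scripts to look and compute and a tool call to move; the robot and the scene stay as the last step left them, time stands still between calls to the robot, and variables do not carry over. Pictures are saved under pics/ and viewed, and the job is handed in when it is done.

Besides the shell and the picture viewer there is one more tool, called as name([rows], argument=value, ...), one row to a line, values as JSON. arm_command: Moves the arm, as the interface text tells. Its arguments: {"type":"object","properties":{"increments":{"type":"array","items":{"type":"array","items":{"type":"array","items":{"type":"number"}}}},"grip":{"type":"number"},"grip_force":{"type":"number"}},"required":["increments"]}

```bash
ls; mkdir -p pics
cat > h.py <<'E'
import numpy as np,cv2
from plant import sensors,optics,ctrl
from scipy.spatial.transform import Rotation as R
def shot(n,f):
    im=np.array(optics.read_camera(n)); cv2.imwrite('pics/'+f,im); return im
E
python3 - <<'E'
from h import *
print(sensors.get_state())
for n in('top','side'):
    shot(n,n+'0.png'); m=optics.camera_model(n); print(n,m)
print(optics.camera_model('wrist'))
for q in['box','lid_handle','lid_tab','marker_flag','base_plate','alu_plate','copper_plate']:
    print(q,optics.place_of('top',q),optics.place_of('side',q))
E
```

```text
pics
{'time': 0.0, 'qpos': array([-1.35101191e+00,  2.87147783e-01,  1.57814446e+00, -2.11606323e-05,
        1.27858830e+00, -1.50022796e-01]), 'dq': array([ 0.00143805, -0.00163917,  0.00092772, -0.0010069 ,  0.0008456 ,
        0.00093417]), 'joint_efforts': array([ 1.02659858e-03, -4.05977511e+01, -2.92628235e+01, -5.55326051e-05,
        5.79300613e-03,  3.50890602e-06]), 'eef_pos': array([ 0.24383631, -0.62873242,  0.22997671]), 'tcp_rot': array([-0.6950172 , -0.13081303,  0.69508794, -0.12919673]), 'contact_force': array([0.38901211, 0.39671615, 0.5268045 ]), 'wrist_torque': array([-0.03704341,  0.06207081, -0.03433046]), 'opening': 0.9973253612658969}
top {'camera_matrix': array([[459.70882243,   0.        , 323.78420752],
       [  0.        , 459.70882243, 199.5081822 ],
       [  0.        ,   0.        ,   1.        ]]), 'world_from_camera': array([[ 1.37892017e-02,  9.86573290e-01, -1.62735987e-01,
         2.96159761e-01],
       [-9.99903553e-01,  1.38748619e-02, -6.10213121e-04,
        -1.88260741e-02],
       [ 1.65591938e-03,  1.62728706e-01,  9.86669461e-01,
     
[... 1330 characters left out ...]
, {'at': [222.0, 281.2], 'conf': 0.45}, {'at': [181.6, 307.2], 'conf': 0.19}] [{'at': [284.2, 280.4], 'conf': 0.88}]
marker_flag [{'at': [177.8, 220.2], 'conf': 0.74}, {'at': [156.6, 198.0], 'conf': 0.63}] [{'at': [270.1, 264.0], 'conf': 0.6}]
base_plate [{'at': [212.2, 395.2], 'conf': 0.62}, {'at': [192.9, 357.9], 'conf': 0.62}] [{'at': [195.0, 350.8], 'conf': 0.62}, {'at': [208.8, 318.7], 'conf': 0.53}, {'at': [282.8, 282.5], 'conf': 0.23}]
alu_plate [{'at': [176.3, 308.9], 'conf': 0.96}] [{'at': [222.5, 295.8], 'conf': 0.78}, {'at': [251.3, 329.3], 'conf': 0.69}]
copper_plate [{'at': [175.4, 266.9], 'conf': 0.8}] [{'at': [314.1, 343.3], 'conf': 0.81}, {'at': [252.9, 278.2], 'conf': 0.73}]
```

View pics/top0.png

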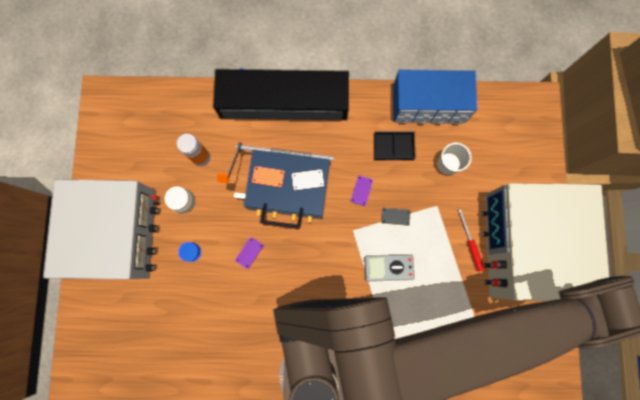

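View pics/side0.png

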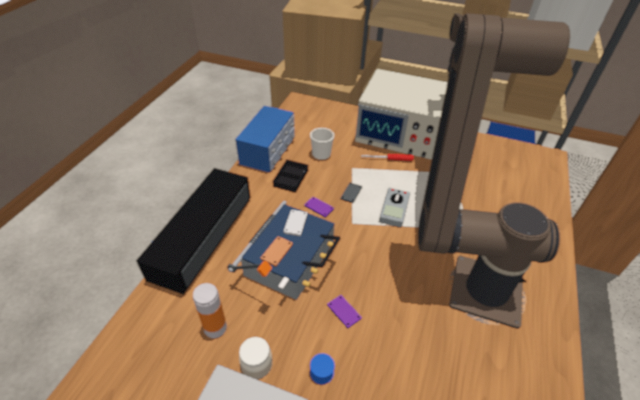

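Run:
```python
import cv2
a=cv2.imread('pics/top0.png')[100:270,180:440]
cv2.imwrite('pics/topc.png',cv2.resize(a,None,fx=3,fy=3,interpolation=cv2.INTER_CUBIC))
a=cv2.imread('pics/side0.png')[160:340,200:430]
cv2.imwrite('pics/sidec.png',cv2.resize(a,None,fx=3.3,fy=3.3,interpolation=cv2.INTER_CUBIC))
```

```text
(no output)
```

View pics/topc.png

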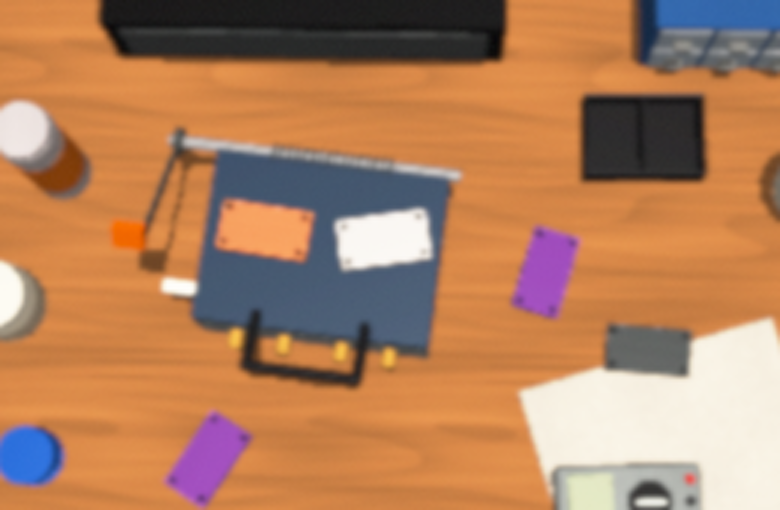

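View pics/sidec.png

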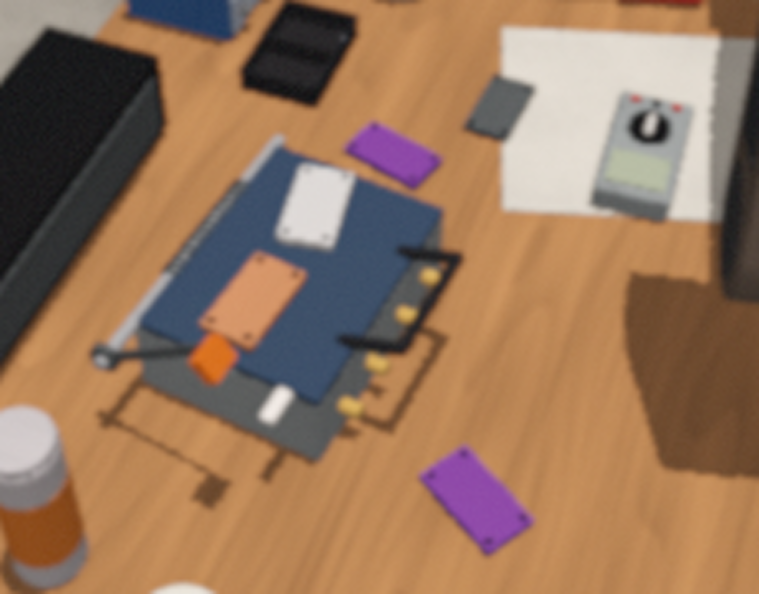

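The four objects shaped like plates in the top view:
- The dark grey plate at about (216,396) fits "dark steel" and is the `base_plate`.
- The purple plates at (190,362) and (253,250) are look-alikes.
- The bright plate at (180,308) is `alu_plate`, and the orange-brown one at (177,268) is `copper_plate`. Both lie on the blue lid.

The crop confirms these. Next I'll measure them.

```bash
cat >> h.py <<'E'
def unproj(n,uv,z):
    m=optics.camera_model(n);K=m['camera_matrix'];T=m['world_from_camera']
    uv=np.atleast_2d(uv).astype(float)
    d=np.c_[(uv[:,0]-K[0,2])/K[0,0],-(uv[:,1]-K[1,2])/K[1,1],-np.ones(len(uv))]@T[:3,:3].T
    return T[:3,3]+d*((z-T[2,3])/d[:,2])[:,None]
def proj(n,P):
    m=optics.camera_model(n);K=m['camera_matrix'];T=m['world_from_camera']
    c=(np.atleast_2d(P)-T[:3,3])@T[:3,:3]
    return np.c_[K[0,0]*c[:,0]/-c[:,2]+K[0,2],K[1,1]*-c[:,1]/-c[:,2]+K[1,2]]
def wray(uv,st):
    m=optics.camera_model('wrist');K=m['camera_matrix'];M=m['mount']
    uv=np.atleast_2d(uv).astype(float)
    q=(uv-K[:2,2])/K[0,0]; th=np.linalg.norm(q,axis=1); s=np.sinc(th/np.pi)
    d=np.c_[q[:,0]*s,-q[:,1]*s,-np.cos(th)]
    Rt=R.from_quat(st['tcp_rot']).as_matrix()
    return st['eef_pos']+Rt@M[:3,3], d@M[:3,:3].T@Rt.T
def wunproj(uv,z,st):
    o,d=wray(uv,st); return o+d*((z-o[2])/d[:,2])[:,None]
def wproj(P,st):
    m=optics.camera_model('wrist');K=m['camera_matrix'];M=m['mount']
    Rt=R.from_quat(st['tcp_rot']).as_matrix()
    c=((np.atleast_2d(P)-st['eef_pos'])@Rt-M[:3,3])@M[:3,:3]
    r=np.hypot(c[:,0],c[:,1]); th=np.arctan2(r,-c[:,2])
    return np.c_[K[0,2]+K[0,0]*th*c[:,0]/r,K[1,2]-K[0,0]*th*c[:,1]/r]
def blob(mask,seed):
    n,l=cv2.connectedComponents(mask.astype(np.uint8)); k=l[seed[1],seed[0]]
    if k==0: 
        print('seed off'); return None
    c,_=cv2.findContours((l==k).astype(np.uint8),cv2.RETR_EXTERNAL,cv2.CHAIN_APPROX_NONE)
    return max(c,key=len)[:,0,:].astype(float)
def rect(P):
    (c,wh,a)=cv2.minAreaRect((P[:,:2]*1000).astype(np.float32))
    if wh[0]<wh[1]: wh=wh[::-1];a+=90
    return np.array(c)/1000,wh,(a+90)%180-90  # angle of the long side (deg)
E
python3 - <<'E'
from h import *
im=cv2.imread('pics/top0.png'); hsv=cv2.cvtColor(im,cv2.COLOR_BGR2HSV).astype(int);H,S,V=[hsv[...,i] for i in range(3)]
for p in[(268,177),(308,180),(396,217),(290,205),(222,178)]: print(p,hsv[p[1],p[0]])
sub=np.zeros(H.shape,bool);sub[148:222,240:335]=1
def go(name,mask,seed,z):
    b=blob(mask,seed)
    if b is None:return
    print(name,len(b),rect(unproj('top',b,z)))
blue=(H>95)&(H<125)&(S>70)
go('copper',(((H<20)&(S>80))&(V>120)&sub),(268,177),.1)
go('alu',((S<45)&(V>150)&sub),(308,180),.1)
go('base',((S<90)&(V<115)),(396,217),.01)
go('lid',blue|sub&(V>150)&False,(290,205),.09)
E
```

```text
(268, 177) [ 13 155 248]
(308, 180) [ 17   7 250]
(396, 217) [ 75   5 101]
(290, 205) [106  91 118]
(222, 178) [ 13 255 240]
copper 88 (array([0.58766907, 0.1515206 ]), (93.45104217529297, 53.5322265625), 81.92607879638672)
alu 89 (array([0.58001831, 0.03240088]), (94.55769348144531, 55.104671478271484), -81.23189353942871)
base 76 (array([ 0.48394067, -0.24506685]), (84.11187744140625, 44.10496139526367), 85.79644012451172)
lid 454 (array([0.571508 , 0.0941177]), (231.04244995117188, 172.17678833007812), 83.471923828125)
```

```bash
cat >> h.py <<'E'
def yaw(st):
    y=R.from_quat(st['tcp_rot']).as_matrix()[:,1]; return np.arctan2(y[1],y[0])
def plan(target,yawt,st=None,maxd=.05,maxr=.15,n=None):
    """rows to bring the TCP to target, jaw axis at yawt (world rad), tool down"""
    st=st or sensors.get_state(); p=np.array(st['eef_pos']); Rm=R.from_quat(st['tcp_rot']).as_matrix()
    dy=yawt-yaw(st); dy=(dy+np.pi)%(2*np.pi)-np.pi; ang=-dy # tool x is down
    D=np.array(target)-p
    n=n or max(1,int(np.ceil(max(np.linalg.norm(D)/maxd,abs(ang)/maxr))))
    rows=[]
    for i in range(n):
        v=Rm.T@(D/n)*100; rows.append([round(float(x),2) for x in v]+[round(float(ang/n),3)])
        Rm=Rm@R.from_rotvec([ang/n,0,0]).as_matrix()
    print(n,str(rows).replace(' ',''))
E
python3 - <<'E'
from h import *
s=sensors.get_state();print(np.degrees(yaw(s)),R.from_quat(s['tcp_rot']).as_matrix().round(3))
for a in(-4.2,175.8): plan([.484,-.245,.23],np.radians(a))
E
```

```text
-68.81250189247557 [[-0.     0.361 -0.932]
 [-0.    -0.932 -0.361]
 [-1.     0.     0.   ]]
10 [[0.01,-2.72,-3.63,-0.113],[0.01,-2.29,-3.91,-0.113],[0.01,-1.84,-4.14,-0.113],[0.01,-1.36,-4.32,-0.113],[0.01,-0.86,-4.45,-0.113],[0.01,-0.36,-4.52,-0.113],[0.01,0.15,-4.53,-0.113],[0.01,0.66,-4.48,-0.113],[0.01,1.16,-4.38,-0.113],[0.01,1.65,-4.22,-0.113]]
14 [[0.01,-1.94,-2.59,0.144],[0.01,-2.29,-2.29,0.144],[0.01,-2.6,-1.93,0.144],[0.01,-2.85,-1.54,0.144],[0.01,-3.04,-1.12,0.144],[0.01,-3.17,-0.67,0.144],[0.01,-3.23,-0.21,0.144],[0.01,-3.23,0.26,0.144],[0.01,-3.16,0.72,0.144],[0.01,-3.02,1.16,0.144],[0.01,-2.82,1.58,0.144],[0.01,-2.57,1.97,0.144],[0.01,-2.26,2.32,0.144],[0.01,-1.9,2.62,0.144]]
```

arm_command([
  [[0,-2.72,-3.63,-0.113],[0,-2.29,-3.91,-0.113],[0,-1.84,-4.14,-0.113],[0,-1.36,-4.32,-0.113],[0,-0.86,-4.45,-0.113],[0,-0.36,-4.52,-0.113],[0,0.15,-4.53,-0.113],[0,0.66,-4.48,-0.113],[0,1.16,-4.38,-0.113],[0,1.65,-4.22,-0.113],[0,0,0,0],[0,0,0,0]],
], grip=6.4, grip_force=40)

```text
time: 2.3
eef_pos: [0.4834, -0.245, 0.2314]
tcp_rot: [-0.517, -0.482, 0.518, -0.482]
contact_force: [0.1, -0.7, -1.0]
opening: 0.753
```

Run:
```python
from h import *
s=sensors.get_state();print(s['time'],s['qpos'].round(3),s['eef_pos'],np.degrees(yaw(s)))
shot('wrist','w1.png'); print(wproj([[.484,-.245,.01]],s))
# flag triangulate
def tri(a,b):
    pts=[]
    for n,uv in(('top',a),('side',b)):
        p0=unproj(n,[uv],0)[0];o=optics.camera_model(n)['world_from_camera'][:3,3];d=p0-o;pts.append((o,d/np.linalg.norm(d)))
    A=sum(np.eye(3)-np.outer(d,d) for o,d in pts);b=sum((np.eye(3)-np.outer(d,d))@o for o,d in pts)
    X=np.linalg.solve(A,b);print(X,[np.linalg.norm((np.eye(3)-np.outer(d,d))@(X-o)) for o,d in pts]);return X
top=cv2.imread('pics/top0.png');side=cv2.imread('pics/side0.png')
c=[]
for im,sd in((top,(222,178)),(side,(264,269))):
    h=cv2.cvtColor(im,cv2.COLOR_BGR2HSV);m=(h[...,0]<18)&(h[...,1]>215)&(h[...,2]>150)
    b=blob(m,sd);c.append((b.min(0)+b.max(0))/2);print(b.min(0),b.max(0))
tri(*c)
tri((238,196),(283,283))
```

```text
2.3 [-6.560e-01 -8.000e-03  1.904e+00 -1.000e-03  1.245e+00 -5.850e-01] [ 0.48339822 -0.24498604  0.23142015] -4.088829868177753
[[320.99519342 173.67805925]]
[217. 174.] [227. 182.]
[259. 262.] [268. 274.]
[0.56475789 0.27125693 0.17649252] [np.float64(0.0005293639952122723), np.float64(0.0005293639952120562)]
[0.52892789 0.24054624 0.08770064] [np.float64(0.0006769637544808908), np.float64(0.0006769637544806442)]
```

View pics/w1.png

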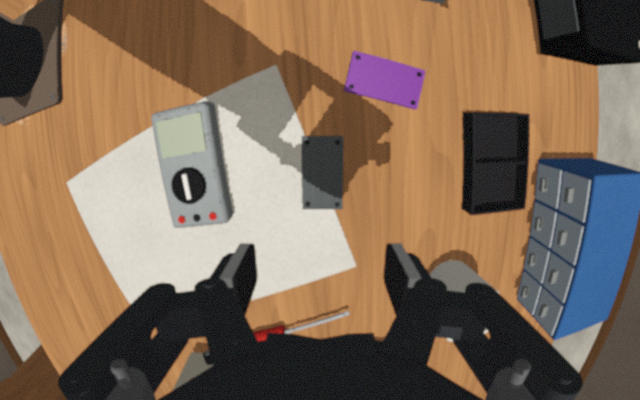

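The wrist view shows the dark plate at about (323,172), where it was predicted to be. The purple look-alike is at (385,80). Next I'll refine the base plate's pose.

```bash
cat >> h.py <<'E'
def wfit(im,seed,st,z,hsvf,win=None):
    h=cv2.cvtColor(im,cv2.COLOR_BGR2HSV).astype(int); m=hsvf(h[...,0],h[...,1],h[...,2])
    if win: 
        k=np.zeros(m.shape,bool);k[win[0]:win[1],win[2]:win[3]]=1;m&=k
    m=cv2.morphologyEx(m.astype(np.uint8),cv2.MORPH_CLOSE,np.ones((7,7)))
    b=blob(m,seed); print(b.min(0),b.max(0)); return rect(wunproj(b,z,st))
E
python3 - <<'E'
from h import *
s=sensors.get_state(); im=cv2.imread('pics/w1.png')
print(im[172,323],im[190,350],im[110,370])
print(wfit(im,(323,172),s,.01,lambda H,S,V:(V<85)&(S<80),(120,222,290,355)))
plan([.580,.0324,.21],np.radians(8.8))
E
```

```text
[55 55 51] [ 78 121 170] [ 45  74 110]
[302. 136.] [342. 206.]
(array([ 0.48522311, -0.2431541 ]), (86.08493041992188, 47.89809799194336), 86.6368179321289)
6 [[0.35,1.27,-4.73,-0.038],[0.35,1.45,-4.68,-0.038],[0.35,1.63,-4.63,-0.038],[0.35,1.8,-4.56,-0.038],[0.35,1.97,-4.49,-0.038],[0.35,2.14,-4.41,-0.038]]
```

arm_command([
  [[0.3,1.27,-4.73,-0.038],[0.3,1.45,-4.68,-0.038],[0.3,1.63,-4.63,-0.038],[0.3,1.8,-4.56,-0.038],[0.3,1.97,-4.49,-0.038],[0.3,2.14,-4.41,-0.038],[0,0,0,0],[0,0,0,0]],
])

```text
time: 3.35
eef_pos: [0.5797, 0.0321, 0.2132]
tcp_rot: [0.459, 0.537, -0.46, 0.537]
contact_force: [-0.3, -0.4, -0.2]
opening: 0.747
```

Run:
```python
from h import *
s=sensors.get_state();print(s['time'],s['qpos'].round(3),s['eef_pos'],np.degrees(yaw(s)))
shot('wrist','w2.png'); print(wproj([[.580,.0324,.1],[.5877,.1515,.1]],s))
```

```text
3.35 [-1.190e-01  9.600e-02  1.831e+00 -1.000e-03  1.215e+00 -2.740e-01] [0.57967921 0.03205793 0.21318304] 8.906739155087807
[[320.88649006 197.74916518]
 [352.86220567  59.98766828]]
```

View pics/w2.png

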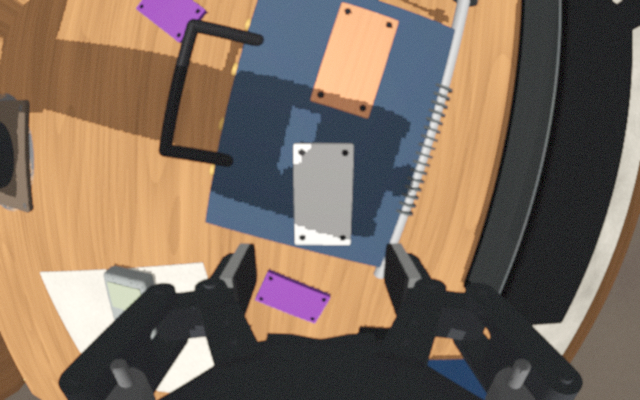

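The bright plate's corners are at about (294,143) to (352,245), and copper is at about (355,58). Both are on the lid, with the bar at (178,90). Next I'll fit both plates and the lid's edges.

Run:
```python
from h import *
s=sensors.get_state(); im=cv2.imread('pics/w2.png')
print(wfit(im,(323,190),s,.1,lambda H,S,V:(S<45)&(V>90),(130,255,280,365)))
print(wfit(im,(355,58),s,.1,lambda H,S,V:(H<25)&(S>90)&(V>90),(0,125,300,410)))
for uv in [(294,143),(353,143),(352,245),(294,245)],[(345,2),(398,15),(370,117),(311,103)]:
    P=wunproj(uv,.1,s);print(P.mean(0).round(4),rect(P))
P=wunproj([(190,28),(165,150)],.11,s);print('bar',P)
plan([.580,.0324,.12],np.radians(8.8))
```

```text
[283. 142.] [354. 252.]
(array([0.57700745, 0.0299333 ]), (99.38813781738281, 61.51709747314453), -81.55115413665771)
[311.   0.] [397. 117.]
(array([0.58938501, 0.15423486]), (92.40823364257812, 50.05326843261719), 81.80790710449219)
[0.5818 0.0337 0.1   ] (array([0.58175482, 0.03369886]), (91.57198333740234, 52.583595275878906), -81.22522449493408)
[0.5905 0.1543 0.1   ] (array([0.58949658, 0.15460309]), (95.17158508300781, 49.703857421875), 83.83385467529297)
bar [[0.44919251 0.16345461 0.11      ]
 [0.43926365 0.05674705 0.11      ]]
2 [[4.66,0.03,-0.03,0.001],[4.66,0.03,-0.03,0.001]]
```

Run:
```python
from h import *
plan([.5815,.0335,.089],np.radians(8.7),n=4)
```

```text
4 [[3.11,0.05,-0.04,0.001],[3.11,0.05,-0.04,0.001],[3.11,0.05,-0.04,0.001],[3.11,0.05,-0.04,0.001]]
```

arm_command([
  [[4.5,0.1,-0.1,0],[4.5,0.1,-0.1,0],[2.4,0,0,0],[0.9,0,0,0],[0,0,0,0],[0,0,0,0]],
])

```text
time: 4.15
eef_pos: [0.5826, 0.035, 0.0921]
tcp_rot: [0.46, 0.537, -0.459, 0.538]
contact_force: [1.1, -0.1, -0.5]
opening: 0.752
```

Run:
```python
from h import *
s=sensors.get_state();print(s['time'],s['eef_pos'],np.degrees(yaw(s)),s['contact_force'])
shot('wrist','w3.png')
```

```text
4.15 [0.58257559 0.03499419 0.09213388] 8.952593772361423 [ 1.06532361 -0.06115209 -0.53357417]
```

View pics/w3.png

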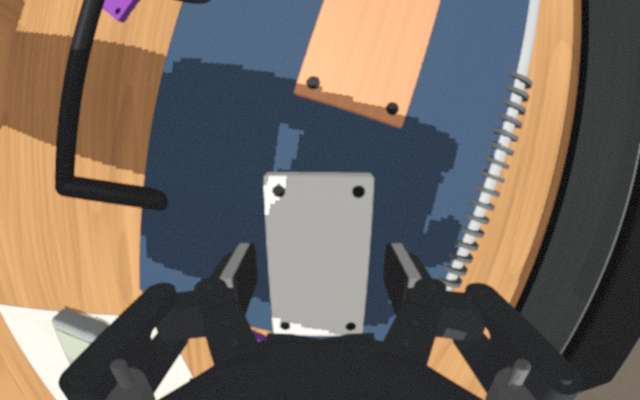

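The plate sits centred between the fingers, so I'll lower a little and close.

arm_command([
  [[0.25,0,0,0],[0,0,0,0]],
])

```text
time: 4.45
eef_pos: [0.5814, 0.0357, 0.0881]
tcp_rot: [0.459, 0.538, -0.459, 0.538]
contact_force: [-0.5, 0.0, 0.4]
opening: 0.753
```

arm_command([
  [[0,0,0,0],[0,0,0,0],[0,0,0,0],[0,0,0,0],[0,0,0,0]],
], grip=4.2, grip_force=50)

```text
time: 5.08
eef_pos: [0.5816, 0.0357, 0.0883]
tcp_rot: [0.459, 0.538, -0.459, 0.538]
contact_force: [-2.6, 1.4, 5.3]
opening: 0.566
```

arm_command([
  [[-1,0,0,0],[-2,0,0,0],[-3,0,0,0],[-4,0,0,0],[0,0,0,0]],
])

```text
time: 5.7
eef_pos: [0.5842, 0.0353, 0.1934]
tcp_rot: [0.461, 0.535, -0.457, 0.541]
contact_force: [0.1, -0.4, -0.4]
opening: 0.571
```

Run:
```python
from h import *
s=sensors.get_state();print(s['time'],s['eef_pos'],np.degrees(yaw(s)),s['contact_force'],s['opening'])
shot('wrist','w4.png')
plan([.4852,-.2432,.19],np.radians(-3.4))
```

```text
5.7 [0.58416152 0.03526085 0.19335984] 8.994570737211475 [ 0.06399984 -0.40572914 -0.41160493] 0.5709390451508596
6 [[0.0,-2.33,4.33,0.036],[0.0,-2.17,4.41,0.036],[0.0,-2.01,4.49,0.036],[0.0,-1.85,4.56,0.036],[0.0,-1.68,4.62,0.036],[0.0,-1.51,4.68,0.036]]
```

View pics/w4.png

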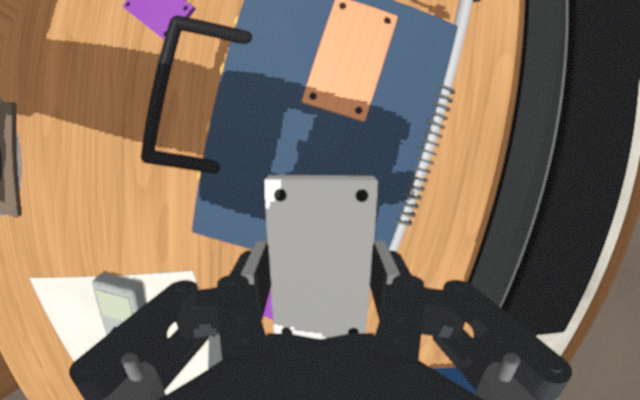

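Run:
```python
from h import *
s=sensors.get_state(); im=cv2.imread('pics/w4.png')
z=s['eef_pos'][2]+.0118
P=wunproj([(265,178),(377,178),(369,333),(273,332)],z,s)
d=P.mean(0)-s['eef_pos'];Rt=R.from_quat(s['tcp_rot']).as_matrix()
print((P-s['eef_pos'])@Rt*1000,Rt.T@d*1000,rect(P))
P=wunproj([(265,178),(377,178)],z,s); print(((P-s['eef_pos'])@Rt*1000).round(1))
```

```text
[[-11.97864008 -24.30108652 -43.97903712]
 [-11.7429854   24.56688293 -43.90474668]
 [-11.61495871  26.37039902  41.63082811]
 [-11.86851415 -25.92480935  40.56670285]] [-11.80127458   0.17784652  -1.42156321] (array([0.58331317, 0.03719577]), (85.48526763916016, 52.30663299560547), -82.09958553314209)
[[-12.  -24.3 -44. ]
 [-11.7  24.6 -43.9]]
```

arm_command([
  [[0,-2.33,4.3,0.036],[0,-2.17,4.4,0.036],[0,-2.01,4.5,0.036],[0,-1.85,4.56,0.036],[0,-1.68,4.6,0.036],[0,-1.5,4.65,0.036],[0,0,0,0],[0,0,0,0]],
])

```text
time: 6.75
eef_pos: [0.4835, -0.2415, 0.1865]
tcp_rot: [0.515, 0.486, -0.515, 0.484]
contact_force: [-0.5, -0.1, -1.2]
opening: 0.567
```

Run:
```python
from h import *
s=sensors.get_state();print(s['time'],s['eef_pos'],np.degrees(yaw(s)),R.from_quat(s['tcp_rot']).as_matrix()[:,0].round(4),s['opening'])
shot('wrist','w5.png')
plan([.4852,-.2422,.05],np.radians(-3.4),n=4)
```

```text
6.75 [ 0.48350079 -0.24145848  0.18646948] -3.404989872494714 [-0.0018  0.0021 -1.    ] 0.567047475652236
4 [[3.42,0.04,0.03,0.0],[3.42,0.04,0.03,0.0],[3.42,0.04,0.03,0.0],[3.42,0.04,0.03,0.0]]
```

View pics/w5.png

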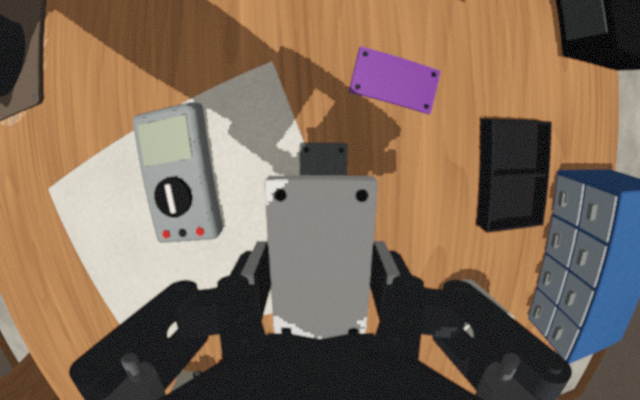

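Run:
```python
from h import *
s=sensors.get_state()
P=wunproj([(300.5,143),(347.5,143)],.01,s);print(P,P[:,:2].mean(0)+.045*np.array([-np.sin(np.radians(86.6-90)),-1])*1)
Rt=R.from_quat(s['tcp_rot']).as_matrix();print(((P-s['eef_pos'])@Rt*1000).round(1))
```

```text
[[ 0.46531593 -0.19829756  0.01      ]
 [ 0.51376381 -0.20107007  0.01      ]] [ 0.49220866 -0.24468382]
[[176.8 -20.7 -41.3]
 [176.7  27.9 -41.4]]
```

arm_command([
  [[4,0.1,0.05,0],[4,0.1,0.05,0],[4,0.08,0.05,0],[2,0,0,0],[0,0,0,0],[0,0,0,0]],
])

```text
time: 7.55
eef_pos: [0.4878, -0.2435, 0.0488]
tcp_rot: [0.514, 0.485, -0.514, 0.486]
contact_force: [-0.2, 0.3, -0.3]
opening: 0.571
```

Run:
```python
from h import *
s=sensors.get_state();print(s['time'],s['eef_pos'],np.degrees(yaw(s)),R.from_quat(s['tcp_rot']).as_matrix()[:,0].round(4),s['opening'])
shot('wrist','w6.png')
```

```text
7.55 [ 0.48779825 -0.24352725  0.04883832] -3.297079135399632 [ 0.0013 -0.001  -1.    ] 0.571391120278526
```

View pics/w6.png

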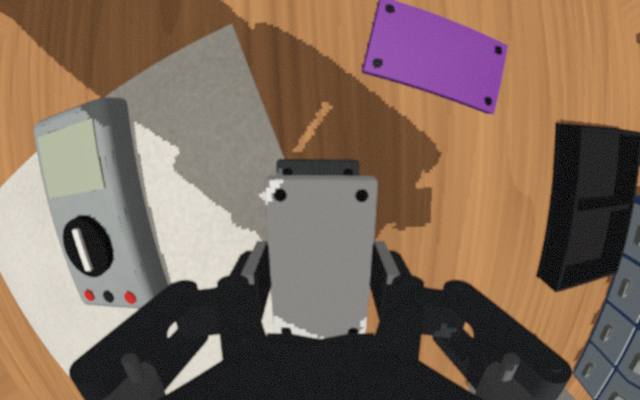

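```bash
cat >> h.py <<'E'
def tpt(uv,depth):
    """pixel -> tool frame, on plane tool x = depth (m)"""
    m=optics.camera_model('wrist');K=m['camera_matrix'];M=m['mount']
    uv=np.atleast_2d(uv).astype(float);q=(uv-K[:2,2])/K[0,0];th=np.linalg.norm(q,axis=1);s=np.sinc(th/np.pi)
    d=np.c_[q[:,0]*s,-q[:,1]*s,-np.cos(th)]@M[:3,:3].T
    return M[:3,3]+d*((depth-M[0,3])/d[:,0])[:,None]
E
python3 - <<'E'
from h import *
im=cv2.imread('pics/w6.png')
cv2.imwrite('pics/w6c.png',cv2.resize(im[140:220,240:400],None,fx=5,fy=5,interpolation=cv2.INTER_CUBIC))
print(1000*tpt([(265,177.5),(377,177.5)],-.0118),1000*tpt([(277.5,160),(358.5,160)],.0488-.01))
E
```

```text
[[-11.8        -24.58558966 -44.06959662]
 [-11.8         24.28481931 -44.0440457 ]] [[ 38.8        -25.86278255 -44.19481778]
 [ 38.8         22.29467324 -44.13473675]]
```

View pics/w6c.png

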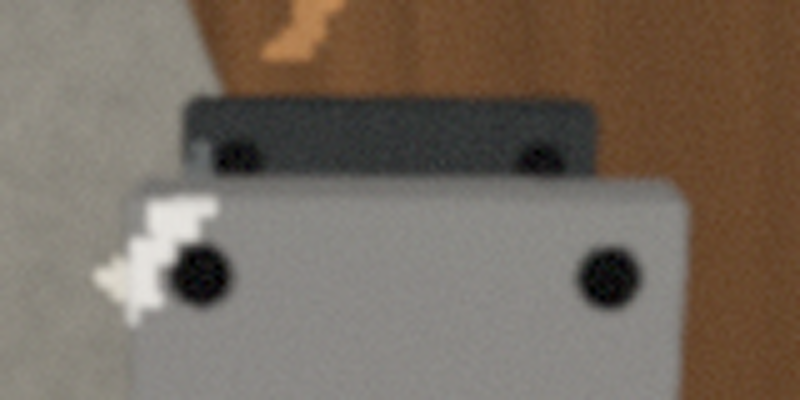

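arm_command([
  [[1.5,-0.1,0,0],[1.3,-0.05,0,0],[0.7,0,0,0],[0.3,0,0,0],[0.1,0,0,0],[0,0,0,0],[0,0,0,0]],
])

```text
time: 8.48
eef_pos: [0.4856, -0.244, 0.0092]
tcp_rot: [0.515, 0.485, -0.514, 0.485]
contact_force: [-0.0, -0.7, -0.5]
opening: 0.563
```

arm_command([
  [[0.1,0,0,0],[0,0,0,0]],
])

```text
time: 8.72
eef_pos: [0.4856, -0.244, 0.0086]
tcp_rot: [0.515, 0.485, -0.515, 0.485]
contact_force: [-0.3, -0.2, 4.1]
opening: 0.57
```

arm_command([
  [[0,0,0,0],[0,0,0,0],[0,0,0,0]],
], grip=6.4)

```text
time: 9.1
eef_pos: [0.4852, -0.2437, 0.0076]
tcp_rot: [-0.515, -0.485, 0.515, -0.485]
contact_force: [0.8, -0.1, -0.4]
opening: 0.752
```

arm_command([
  [[-2,0,0,0],[-4,0,0,0],[-5,0,0,0],[-5,0,0,0],[-4,0,0,0],[0,0,0,0],[0,0,0,0]],
])

```text
time: 9.98
eef_pos: [0.4848, -0.2434, 0.2069]
tcp_rot: [-0.514, -0.486, 0.515, -0.485]
contact_force: [-0.4, 0.8, -1.1]
opening: 0.753
```

Run:
```python
from h import *
s=sensors.get_state();print(s['time'],s['eef_pos'],np.degrees(yaw(s)),s['opening'])
im=shot('wrist','w7.png'); cv2.imwrite('pics/w7c.png',cv2.resize(im[100:250,230:430],None,fx=4,fy=4,interpolation=cv2.INTER_CUBIC))
plan([.590,.154,.20],np.radians(-7.5))
```

```text
9.975 [ 0.48482768 -0.24340187  0.20686146] -3.3804341798454636 0.7533855081895529
9 [[0.07,0.91,-4.47,0.008],[0.07,0.87,-4.48,0.008],[0.07,0.84,-4.49,0.008],[0.07,0.8,-4.49,0.008],[0.07,0.77,-4.5,0.008],[0.07,0.73,-4.51,0.008],[0.07,0.69,-4.51,0.008],[0.07,0.66,-4.52,0.008],[0.07,0.62,-4.52,0.008]]
```

View pics/w7c.png

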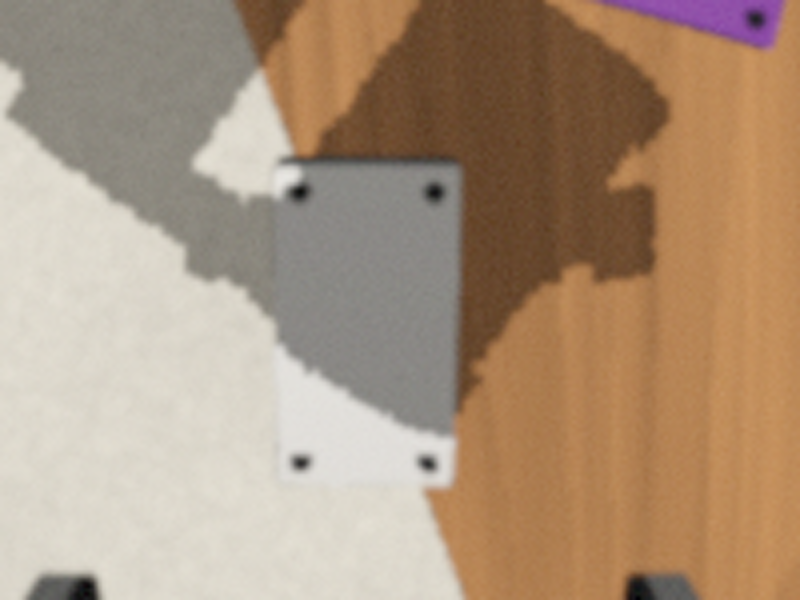

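The aluminium plate sits squarely on the dark plate, with only a sliver of dark edge showing. Next, the copper plate.

arm_command([
  [[0,0.91,-4.47,0.008],[0,0.87,-4.48,0.008],[0,0.84,-4.49,0.008],[0,0.8,-4.49,0.008],[0,0.77,-4.5,0.008],[0,0.73,-4.5,0.008],[0,0.7,-4.5,0.008],[0,0.66,-4.52,0.008],[0,0.62,-4.52,0.008],[0,0,0,0],[0,0,0,0]],
])

```text
time: 11.4
eef_pos: [0.5899, 0.1527, 0.2059]
tcp_rot: [-0.53, -0.467, 0.533, -0.466]
contact_force: [-0.2, -0.6, 0.0]
opening: 0.745
```

Run:
```python
from h import *
c=np.array([(275,162),(461,162),(455,487),(280,487)])/4+[230,100]
P=tpt(c,.2069-.02);print('alu tool',(P.mean(0)*1000).round(1),rect(P[:,[1,2]]))
st=dict(eef_pos=np.array([0.48482768,-0.24340187,0.20686146]),tcp_rot=np.array([-0.514,-0.486,0.515,-0.485]))
print(wunproj(c,.02,st).mean(0))
s=sensors.get_state();print(s['time'],s['eef_pos'],np.degrees(yaw(s)),s['opening'])
shot('wrist','w8.png')
```

```text
alu tool [186.9   1.5   2.7] (array([0.00145356, 0.00270664]), (91.47817993164062, 49.58824920654297), 89.99895477294922)
[ 0.48577665 -0.24615916  0.02      ]
11.4 [0.58989647 0.15265491 0.20586709] -7.485224718224283 0.7450015617636082
```

View pics/w8.png

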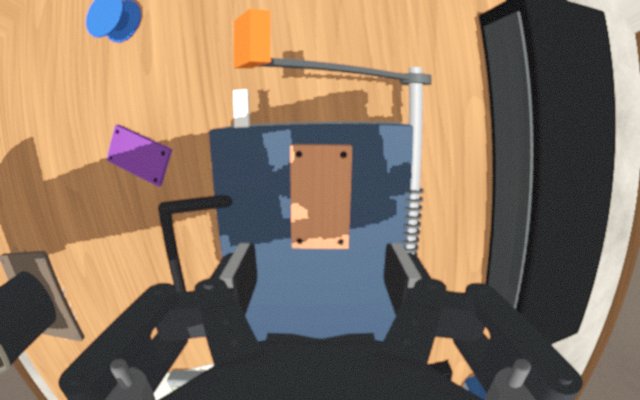

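Copper's corners are at about (292,144) to (349,249), with the flag at (252,38), well clear of the fingers.

Run:
```python
from h import *
P=tpt([(291.5,144),(352.5,146),(349.5,249),(291,248.5)],.2059-.1);print('cu tool',(P.mean(0)*1000).round(1),rect(P[:,[1,2]]))
```

```text
cu tool [105.9   0.3  -0.9] (array([ 0.0009018 , -0.00064351]), (91.47977447509766, 51.747314453125), -88.26161897182465)
```

arm_command([
  [[4,0.05,-0.05,0.02],[4,0,0,0.01],[2.4,0,0,0],[1,0,0,0],[0.3,0,0,0],[0,0,0,0],[0,0,0,0]],
])

```text
time: 12.32
eef_pos: [0.5923, 0.1536, 0.0923]
tcp_rot: [0.539, 0.458, -0.538, 0.459]
contact_force: [0.2, 0.8, 0.8]
opening: 0.753
```

Run:
```python
from h import *
s=sensors.get_state();print(s['time'],s['eef_pos'],np.degrees(yaw(s)),s['opening'],s['contact_force'])
shot('wrist','w9.png')
```

```text
12.325 [0.59229275 0.15355018 0.09225969] -9.22808675160999 0.753053936382795 [0.24323862 0.77945402 0.77527885]
```

View pics/w9.png

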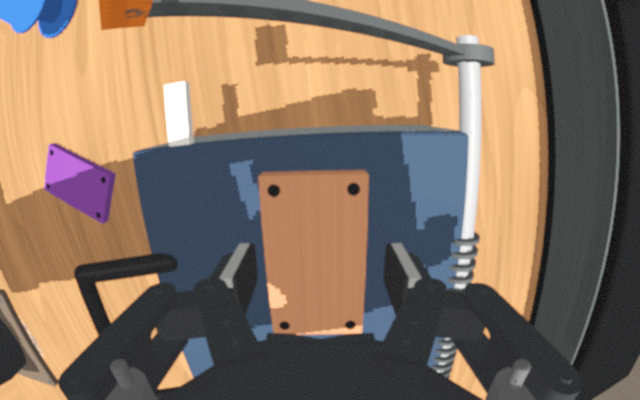

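The plate lies about 2 mm left of centre, so I'll shift, lower, and close.

arm_command([
  [[0.15,-0.2,0,0],[0.2,0,0,0],[0,0,0,0]],
])

```text
time: 12.75
eef_pos: [0.5892, 0.1539, 0.087]
tcp_rot: [-0.538, -0.458, 0.539, -0.458]
contact_force: [-0.5, -0.8, -0.4]
opening: 0.751
```

arm_command([
  [[0,0,0,0],[0,0,0,0],[0,0,0,0],[0,0,0,0],[0,0,0,0]],
], grip=4.2)

```text
time: 13.38
eef_pos: [0.5898, 0.1539, 0.0878]
tcp_rot: [0.539, 0.458, -0.538, 0.458]
contact_force: [-0.7, -0.1, 3.5]
opening: 0.569
```

arm_command([
  [[-1,0,0,0],[-2,0,0,0],[-3,0,0,0],[-4,0,0,0],[-1,0,0,0],[0,0,0,0],[0,0,0,0]],
])

```text
time: 14.25
eef_pos: [0.5881, 0.1537, 0.195]
tcp_rot: [-0.537, -0.459, 0.54, -0.457]
contact_force: [-0.3, -0.3, -2.5]
opening: 0.567
```

Run:
```python
from h import *
s=sensors.get_state();print(s['time'],s['eef_pos'],np.degrees(yaw(s)),s['opening'],s['contact_force'])
shot('wrist','w10.png')
plan([.4865,-.2440,.20],np.radians(-3.4))
```

```text
14.25 [0.58813114 0.15370751 0.19503843] -9.225330650613738 0.5665249519594597 [-0.32790422 -0.29682616 -2.51767199]
9 [[-0.05,-0.41,4.54,-0.011],[-0.05,-0.46,4.54,-0.011],[-0.05,-0.51,4.53,-0.011],[-0.05,-0.56,4.53,-0.011],[-0.05,-0.61,4.52,-0.011],[-0.05,-0.66,4.51,-0.011],[-0.05,-0.71,4.5,-0.011],[-0.05,-0.76,4.5,-0.011],[-0.05,-0.81,4.49,-0.011]]
```

View pics/w10.png

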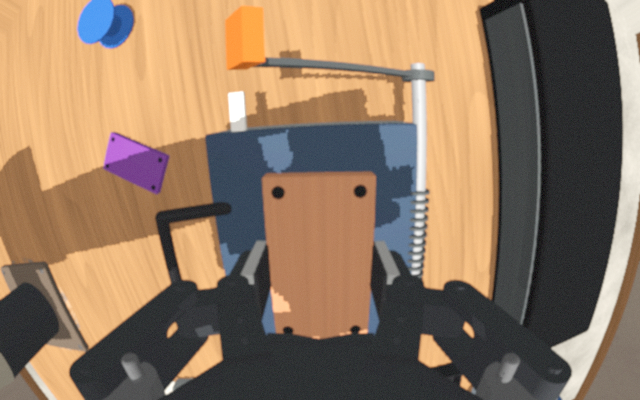

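arm_command([
  [[0,-0.41,4.54,-0.011],[0,-0.46,4.54,-0.011],[0,-0.51,4.53,-0.011],[0,-0.56,4.53,-0.011],[0,-0.61,4.52,-0.011],[0,-0.66,4.5,-0.011],[0,-0.7,4.5,-0.011],[0,-0.76,4.5,-0.011],[0,-0.8,4.5,-0.011],[2,0,0,0],[4,0,0,0],[4,0,0,0],[2.7,0,0,0],[0,0,0,0],[0,0,0,0]],
])

```text
time: 16.18
eef_pos: [0.488, -0.244, 0.0709]
tcp_rot: [0.515, 0.484, -0.515, 0.485]
contact_force: [0.1, -0.1, -2.3]
opening: 0.569
```

Run:
```python
from h import *
s=sensors.get_state();print(s['time'],s['eef_pos'],np.degrees(yaw(s)),s['opening'],s['contact_force'])
im=shot('wrist','w11.png'); cv2.imwrite('pics/w11c.png',cv2.resize(im[130:230,240:400],None,fx=5,fy=5,interpolation=cv2.INTER_CUBIC))
```

```text
16.175 [ 0.48799954 -0.24404003  0.0708576 ] -3.548398689166292 0.5692597943185269 [ 0.07208682 -0.14406706 -2.31732187]
```

View pics/w11c.png

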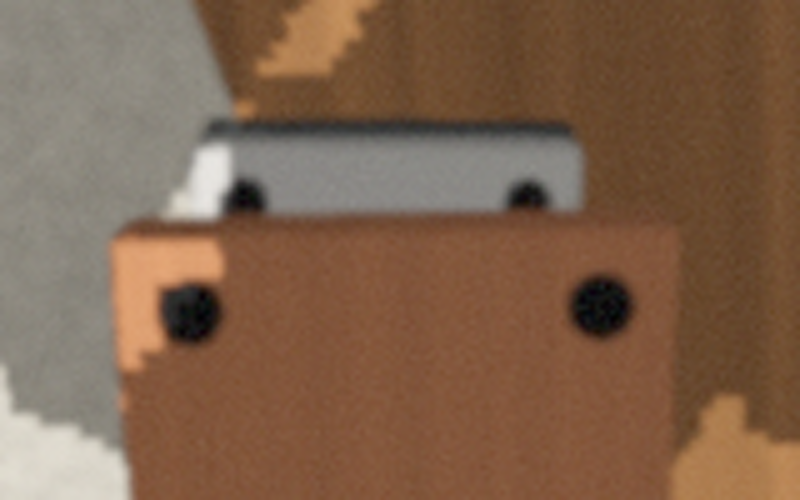

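Run:
```python
from h import *
c=lambda *p:np.array(p)/5+[240,130]
print(1000*tpt(c((112,230),(679,220)),-.0122),1000*tpt(c((197,137),(584,140)),.0509))
```

```text
[[-12.2        -25.64420577 -44.82815318]
 [-12.2         23.60803935 -45.67267259]] [[ 50.9        -26.28768646 -44.05021836]
 [ 50.9         22.70084395 -43.60440644]]
```

arm_command([
  [[1.5,-0.05,0.1,0.015],[2,-0.05,0.05,0.01],[1,0,0,0],[0.5,0,0,0],[0.2,0,0,0],[0,0,0,0],[0,0,0,0]],
])

```text
time: 17.1
eef_pos: [0.4869, -0.2455, 0.0189]
tcp_rot: [0.521, 0.477, -0.521, 0.478]
contact_force: [0.0, -0.6, -2.3]
opening: 0.565
```

Run:
```python
from h import *
s=sensors.get_state();print(s['time'],s['eef_pos'],np.degrees(yaw(s)),s['opening'],s['contact_force'])
im=shot('wrist','w12.png'); cv2.imwrite('pics/w12c.png',cv2.resize(im[130:230,240:400],None,fx=5,fy=5,interpolation=cv2.INTER_CUBIC))
```

```text
17.1 [ 0.48688094 -0.245455    0.01887438] -4.982701134469408 0.5649698941296454 [ 0.02304082 -0.57377663 -2.31946508]
```

View pics/w12c.png

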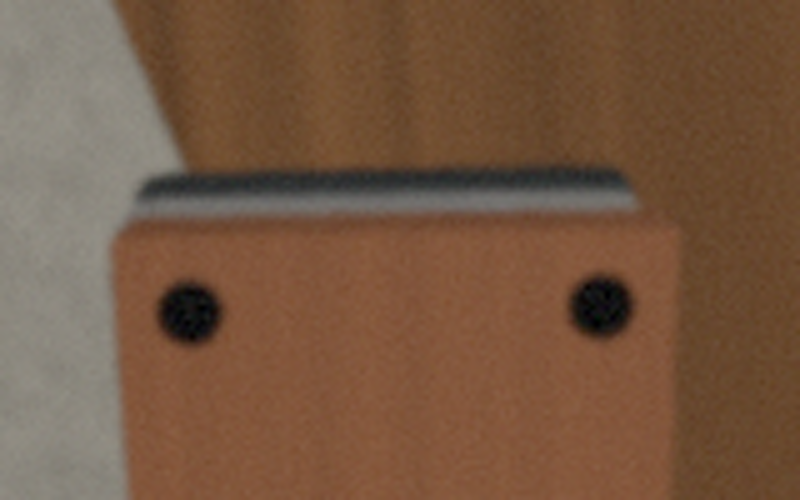

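The stack is aligned: the alu and base edges run parallel and evenly under the copper. Releasing now.

arm_command([
  [[0.1,0,0,0],[0.05,0,0,0],[0,0,0,0]],
])

```text
time: 17.52
eef_pos: [0.4868, -0.2454, 0.0179]
tcp_rot: [-0.521, -0.478, 0.521, -0.478]
contact_force: [-2.3, 1.4, 4.9]
opening: 0.567
```

arm_command([
  [[0,0,0,0],[0,0,0,0],[0,0,0,0]],
], grip=6.4)

```text
time: 17.9
eef_pos: [0.4866, -0.2452, 0.0167]
tcp_rot: [0.521, 0.478, -0.521, 0.478]
contact_force: [-0.3, -0.0, 0.2]
opening: 0.744
```

arm_command([
  [[-2,0,0,0],[-4,0,0,0],[-5,0,0,0],[-5,0,0,0],[-4,0,0,0],[0,0,0,0],[0,0,0,0]],
], grip=3.6)

```text
time: 18.77
eef_pos: [0.486, -0.2448, 0.2158]
tcp_rot: [-0.521, -0.478, 0.521, -0.477]
contact_force: [0.3, -0.6, -0.2]
opening: 0.419
```

Run:
```python
from h import *
s=sensors.get_state();print(s['time'],s['eef_pos'],np.degrees(yaw(s)),s['opening'],s['contact_force'])
im=shot('wrist','w13.png'); cv2.imwrite('pics/w13c.png',cv2.resize(im[100:250,230:430],None,fx=4,fy=4,interpolation=cv2.INTER_CUBIC))
plan([.444,.110,.215],np.radians(-5.5))
```

```text
18.775 [ 0.48604054 -0.24483208  0.21583715] -4.986141698522549 0.41949270705274583 [ 0.25621054 -0.55720983 -0.20845316]
8 [[0.01,-0.9,-4.37,0.001],[0.01,-0.91,-4.37,0.001],[0.01,-0.91,-4.37,0.001],[0.01,-0.92,-4.37,0.001],[0.01,-0.92,-4.37,0.001],[0.01,-0.93,-4.36,0.001],[0.01,-0.93,-4.36,0.001],[0.01,-0.94,-4.36,0.001]]
```

View pics/w13c.png

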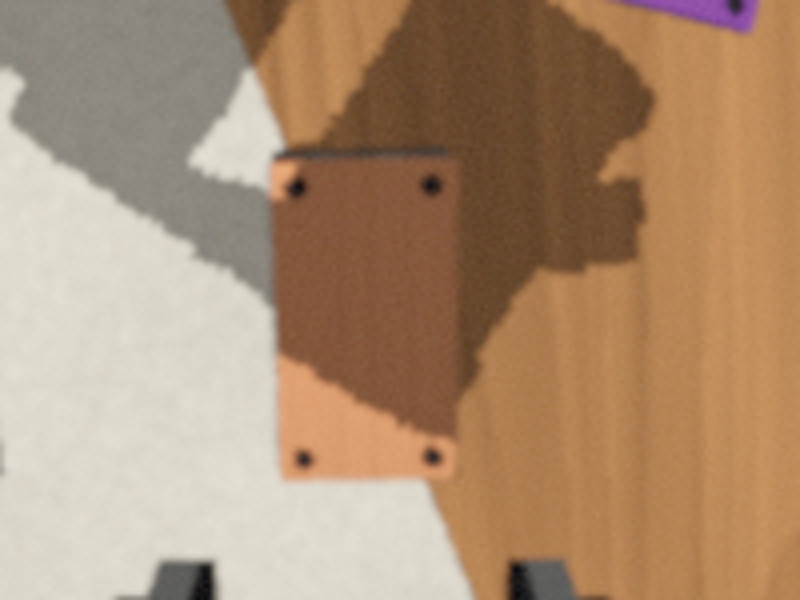

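The stack looks square and flush. On to the handle.

arm_command([
  [[0,-0.9,-4.37,0],[0,-0.91,-4.37,0],[0,-0.91,-4.37,0],[0,-0.92,-4.37,0],[0,-0.92,-4.37,0],[0,-0.93,-4.36,0],[0,-0.93,-4.36,0],[0,-0.94,-4.36,0],[0,0,0,0],[0,0,0,0]],
])

```text
time: 20.08
eef_pos: [0.4429, 0.109, 0.2154]
tcp_rot: [-0.52, -0.478, 0.522, -0.477]
contact_force: [0.1, -0.1, -0.4]
opening: 0.421
```

Run:
```python
from h import *
s=sensors.get_state();print(s['time'],s['qpos'].round(2),s['eef_pos'],np.degrees(yaw(s)),s['opening'],s['contact_force'])
im=shot('wrist','w14.png')
```

```text
20.075 [ 0.02 -0.2   2.11 -0.    1.23  0.11] [0.44286553 0.10897741 0.21536219] -4.955489454588141 0.4212166176590287 [ 0.07495676 -0.06130804 -0.44986433]
```

View pics/w14.png

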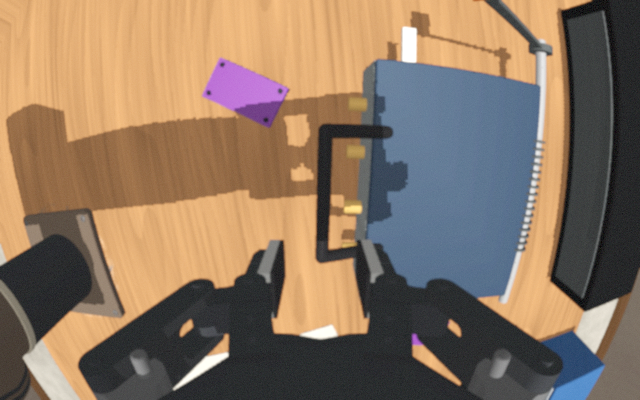

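The bar's centreline runs from (326,135) to (322,255), with the lid clear and the tab at (409,45).

Run:
```python
from h import *
s=sensors.get_state()
P=tpt([(326,133),(322,257)],s['eef_pos'][2]-.11)*1000;print(P,P.mean(0),np.degrees(np.arctan2(*(P[1]-P[0])[1:])))
print(wunproj([(326,133),(322,257)],.11,s).mean(0))
Q=wunproj([(377,60),(540,86),(505,298)],.09,s);print(Q, np.degrees(np.arctan2(*(Q[1]-Q[2])[[1,0]])))
# marker from flag triang etc
```

```text
[[105.71704369   4.19610693 -55.93373544]
 [105.71704369   1.12426826  52.46169166]] [105.71704369   2.6601876   -1.73602189] -1.6232815539376282
[0.44576254 0.11002515 0.11      ]
[[ 0.50165841  0.22365458  0.09      ]
 [ 0.67610314  0.20423981  0.09      ]
 [ 0.65160869 -0.03747552  0.09      ]] 84.21363155318184
```

arm_command([
  [[3,0.15,-0.1,0.015],[3,0.12,-0.07,0.013],[3,0,0,0],[0,0,0,0],[0,0,0,0]],
])

```text
time: 20.75
eef_pos: [0.4472, 0.1099, 0.1278]
tcp_rot: [0.529, 0.47, -0.528, 0.47]
contact_force: [0.2, 0.2, -0.7]
opening: 0.418
```

Run:
```python
from h import *
s=sensors.get_state();print(s['time'],s['qpos'].round(2),s['eef_pos'],np.degrees(yaw(s)),s['opening'],s['contact_force'])
im=shot('wrist','w15.png')
```

```text
20.75 [ 0.02 -0.08  2.18 -0.    1.04  0.14] [0.44719798 0.10994581 0.1277501 ] -6.664940335472703 0.4182778836115906 [ 0.15111127  0.19051615 -0.73504946]
```

View pics/w15.png

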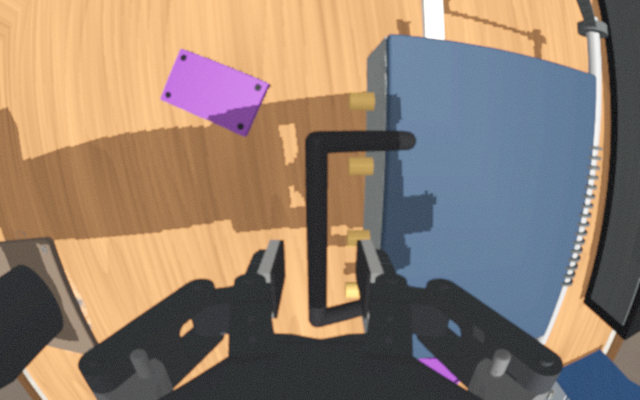

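The bar at column 318 is centred between the fingers. I'll descend and grip.

arm_command([
  [[1.5,0,0,0],[1.5,0,0,0],[0.6,0,0,0],[0,0,0,0],[0,0,0,0]],
])

```text
time: 21.42
eef_pos: [0.4467, 0.1107, 0.091]
tcp_rot: [0.528, 0.47, -0.528, 0.471]
contact_force: [0.3, -0.2, -0.0]
opening: 0.421
```

arm_command([
  [[0,0,0,0],[0,0,0,0],[0,0,0,0],[0,0,0,0],[0,0,0,0]],
], grip=0.6, grip_force=50)

```text
time: 22.05
eef_pos: [0.4453, 0.1108, 0.091]
tcp_rot: [-0.527, -0.471, 0.529, -0.47]
contact_force: [-5.8, 0.4, 4.4]
opening: 0.121
```

Run:
```python
from h import *
s=sensors.get_state();print(s['time'],s['eef_pos'],np.degrees(yaw(s)),s['opening'],s['contact_force'])
im=shot('wrist','w16.png')
```

```text
22.05 [0.44534186 0.11083867 0.09104604] -6.579696828562906 0.1210807668932031 [-5.83865778  0.3992633   4.37245934]
```

View pics/w16.png

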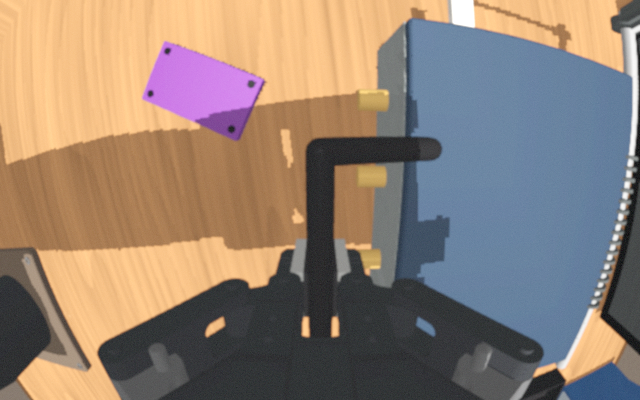

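The bar is gripped. Next I'll compute the arc and refine the flag angle.

Run:
```python
from h import *
th=np.r_[0,.03,.08,.13,.18,.23,.28,.33,.38,.43,.48,.53,.58,.62,.645]
x=.222-.2234*np.cos(th+.1121);z=.2234*np.sin(th+.1121)-.025
print([[round(-100*a,2),round(100*b,2),0,0] for a,b in zip(np.diff(z),np.diff(x))])
# reproject flag model for angles; hinge/box yaw from bar
ex=np.array([np.cos(np.radians(-6.6)),np.sin(np.radians(-6.6)),0]);ey=np.array([-ex[1],ex[0],0])
h=np.array([.4457,.110,.085])+.222*ex
for t in(.55,.6,.65,.7):
    for r in(.171,):
        P=h-.15*np.cos(t)*ex+[0,0,.15*np.sin(t)]+r*ey
        print(t,P.round(4),proj('top',P).round(1),proj('side',P).round(1))
P=h-.15*ex+.138*ey;print('tab',proj('top',P),proj('side',P))
```

```text
[[np.float64(-0.66), np.float64(0.08), 0, 0], [np.float64(-1.1), np.float64(0.19), 0, 0], [np.float64(-1.09), np.float64(0.24), 0, 0], [np.float64(-1.08), np.float64(0.29), 0, 0], [np.float64(-1.06), np.float64(0.35), 0, 0], [np.float64(-1.04), np.float64(0.4), 0, 0], [np.float64(-1.02), np.float64(0.45), 0, 0], [np.float64(-1.0), np.float64(0.5), 0, 0], [np.float64(-0.97), np.float64(0.55), 0, 0], [np.float64(-0.94), np.float64(0.6), 0, 0], [np.float64(-0.91), np.float64(0.65), 0, 0], [np.float64(-0.88), np.float64(0.69), 0, 0], [np.float64(-0.68), np.float64(0.58), 0, 0], [np.float64(-0.41), np.float64(0.38), 0, 0]]
0.55 [0.5589 0.269  0.1634] [[223.6 180.8]] [[266.6 271.2]]
0.6 [0.5629 0.2686 0.1697] [[223.4 179. ]] [[265.  269.1]]
0.65 [0.5673 0.2681 0.1758] [[223.2 177. ]] [[263.4 267. ]]
0.7 [0.5719 0.2675 0.1816] [[223. 175.]] [[261.6 264.8]]
tab [[238.76359993 194.5818445 ]] [[282.11400857 282.66673756]]
```

arm_command([
  [[-0.66,0.08,0,0],[-1.1,0.19,0,0],[-1.09,0.24,0,0],[-1.08,0.29,0,0],[-1.06,0.35,0,0],[-1.04,0.4,0,0],[0,0,0,0]],
])

```text
time: 22.98
eef_pos: [0.46, 0.1091, 0.1514]
tcp_rot: [-0.526, -0.472, 0.529, -0.469]
contact_force: [-7.7, 2.3, -5.5]
opening: 0.123
```

arm_command([
  [[-1.02,0.45,0,0],[-1.0,0.5,0,0],[-0.97,0.55,0,0],[-0.94,0.6,0,0],[-0.91,0.65,0,0],[-0.88,0.69,0,0],[0,0,0,0],[0,0,0,0]],
])

```text
time: 23.98
eef_pos: [0.4922, 0.1055, 0.2087]
tcp_rot: [-0.525, -0.474, 0.531, -0.468]
contact_force: [-15.2, 2.2, 1.2]
opening: 0.114
```

Run:
```python
from h import *
s=sensors.get_state();print(s['time'],s['eef_pos'],np.degrees(yaw(s)),s['opening'],s['contact_force'],R.from_quat(s['tcp_rot']).as_matrix()[:,0].round(4))
im=shot('wrist','w17.png'); a=shot('side','s17.png');b=shot('top','t17.png')
cv2.imwrite('pics/s17c.png',cv2.resize(a[210:330,210:370],None,fx=5,fy=5,interpolation=cv2.INTER_CUBIC)[:600])
cv2.imwrite('pics/t17c.png',cv2.resize(b[130:240,190:340],None,fx=5,fy=5,interpolation=cv2.INTER_CUBIC))
```

```text
23.975 [0.49215079 0.10545937 0.2087417 ] -6.556365681552511 0.11425087429058435 [-15.22016627   2.17373062   1.22690715] [-1.190e-02  6.000e-04 -9.999e-01]
```

View pics/s17c.png

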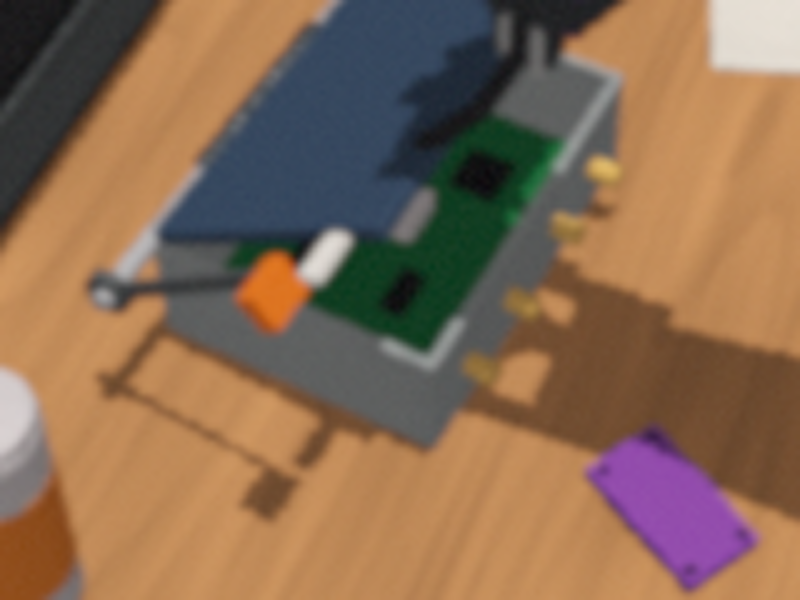

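View pics/t17c.png

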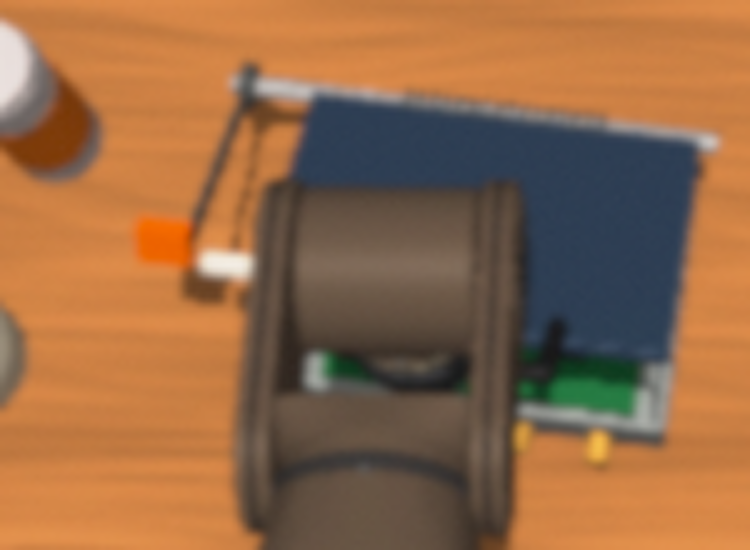

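View pics/w17.png

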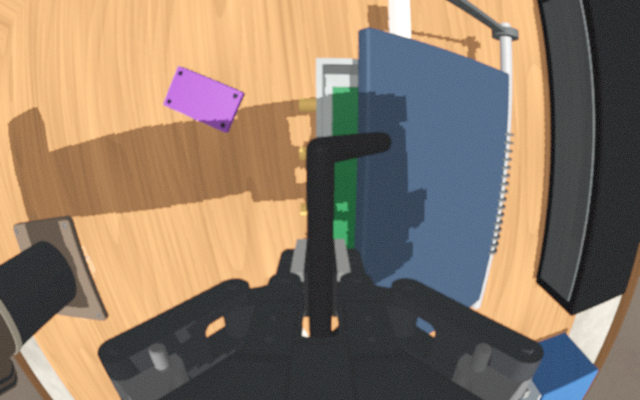

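The white tab is at side (275,261) / top (235,183). The flag is at side (265,268) / top (222.6,178). The lid looks slightly below the flag, so I'll fit both angles.

Run:
```python
from h import *
from scipy.optimize import least_squares
ex=np.array([np.cos(np.radians(-6.6)),np.sin(np.radians(-6.6)),0]);ey=np.array([-ex[1],ex[0],0])
h=np.array([.4457,.110,.085])+.222*ex
def cen(im,seed,f,win):
    hh=cv2.cvtColor(im,cv2.COLOR_BGR2HSV).astype(int);m=f(hh[...,0],hh[...,1],hh[...,2]);k=np.zeros(m.shape,bool);k[win[0]:win[1],win[2]:win[3]]=1;m&=k
    ys,xs=np.nonzero(m);return np.array([xs.mean(),ys.mean()]),len(xs)
T=cv2.imread('pics/t17.png');S=cv2.imread('pics/s17.png')
org=lambda H,S,V:(H<18)&(S>215)&(V>150); wht=lambda H,S,V:(S<60)&(V>150)
ft=cen(T,0,org,(170,190,214,230));fs=cen(S,0,org,(258,280,255,274))
tt=cen(T,0,wht,(178,188,228,242));ts=cen(S,0,wht,(252,270,268,284))
print(ft,fs,tt,ts)
def fit(a,b,r0):
    f=lambda p:np.r_[proj('top',h-.15*np.cos(p[0])*ex+[0,0,.15*np.sin(p[0])]+p[1]*ey)[0]-a,proj('side',h-.15*np.cos(p[0])*ex+[0,0,.15*np.sin(p[0])]+p[1]*ey)[0]-b]
    r=least_squares(f,[.6,r0]);print(r.x,r.fun)
fit(ft[0],fs[0],.17);fit(tt[0],ts[0],.138)
# validate on shut tab
T0=cv2.imread('pics/top0.png');S0=cv2.imread('pics/side0.png')
t0=cen(T0,0,wht,(190,202,231,246));s0=cen(S0,0,wht,(272,294,274,292));print(t0,s0);fit(t0[0],s0[0],.138)
```

```text
(array([222.38202247, 177.84269663]), 89) (array([264.11428571, 268.1       ]), 70) (array([235.025, 182.575]), 40) (array([274.63333333, 260.85      ]), 60)
[0.62789091 0.17246329] [ 0.38039975 -0.01451179 -0.31250382  0.22424623]
[0.54651173 0.13576731] [ 0.79050587 -0.08580764 -0.68616531  0.47096025]
(array([239.68421053, 195.40350877]), 57) (array([283.15277778, 282.22222222]), 72)
[-0.01709089  0.13464115] [ 0.33154642 -0.54075716 -0.37593534  0.05441425]
```

arm_command([
  [[-0.35,0.15,0,0],[-0.4,0.2,0,0],[-0.3,0.2,0,0],[-0.1,0.1,0,0],[0,0,0,0],[0,0,0,0],[0,0,0,0]],
])

```text
time: 25.0
eef_pos: [0.5008, 0.1045, 0.2194]
tcp_rot: [-0.527, -0.472, 0.529, -0.469]
contact_force: [-5.0, 2.4, -5.2]
opening: 0.115
```

```bash
cat > ang.py <<'E'
from h import *
from scipy.optimize import least_squares
import sys
k=sys.argv[1]
s=sensors.get_state();print(s['time'],s['eef_pos'],s['opening'],s['contact_force'],R.from_quat(s['tcp_rot']).as_matrix()[:,0].round(4),s['dq'].round(3))
S=shot('side',f's{k}.png');T=shot('top',f't{k}.png');shot('wrist',f'w{k}.png')
cv2.imwrite(f'pics/s{k}c.png',cv2.resize(S[220:310,220:340],None,fx=6,fy=6,interpolation=cv2.INTER_CUBIC))
ex=np.array([np.cos(np.radians(-6.6)),np.sin(np.radians(-6.6)),0]);ey=np.array([-ex[1],ex[0],0])
h=np.array([.4457,.110,.085])+.222*ex
def cen(im,f,win):
    hh=cv2.cvtColor(im,cv2.COLOR_BGR2HSV).astype(int);m=f(hh[...,0],hh[...,1],hh[...,2]);k=np.zeros(m.shape,bool);k[win[0]:win[1],win[2]:win[3]]=1;m&=k
    ys,xs=np.nonzero(m);return np.array([xs.mean(),ys.mean()])
org=lambda H,S,V:(H<18)&(S>215)&(V>150); wht=lambda H,S,V:(S<60)&(V>150)
ft=cen(T,org,(170,190,214,230));fs=cen(S,org,(258,280,255,274))
tt=cen(T,wht,(174,186,228,242));ts=cen(S,wht,(248,268,264,284))
print(ft,fs,tt,ts)
def fit(a,b,r0):
    g=lambda p:h-.15*np.cos(p[0])*ex+[0,0,.15*np.sin(p[0])]+p[1]*ey
    r=least_squares(lambda p:np.r_[proj('top',g(p))[0]-a,proj('side',g(p))[0]-b],[.6,r0]);print(r.x,r.fun)
fit(ft,fs,.17);fit(tt,ts,.138)
print('kin',np.arcsin((s['eef_pos'][2]+.019-.085)/.2234)-.1121)
E
python3 ang.py 18
```

```text
25.0 [0.50077762 0.10445803 0.21942541] 0.11504452464924092 [-4.95378171  2.4052379  -5.21106668] [-4.9e-03  6.0e-04 -1.0e+00] [ 0.001 -0.001 -0.    -0.    -0.001  0.001]
[222.38202247 177.84269663] [264.08474576 268.66101695] [234.76315789 180.34210526] [272.61666667 258.33333333]
[0.62306786 0.17309513] [ 0.18078708  0.14530895 -0.25615033  0.05068559]
[0.60790517 0.13601313] [ 0.74103502 -0.12272222 -0.57521556  0.48554013]
kin 0.6449420843835381
```

View pics/s18c.png

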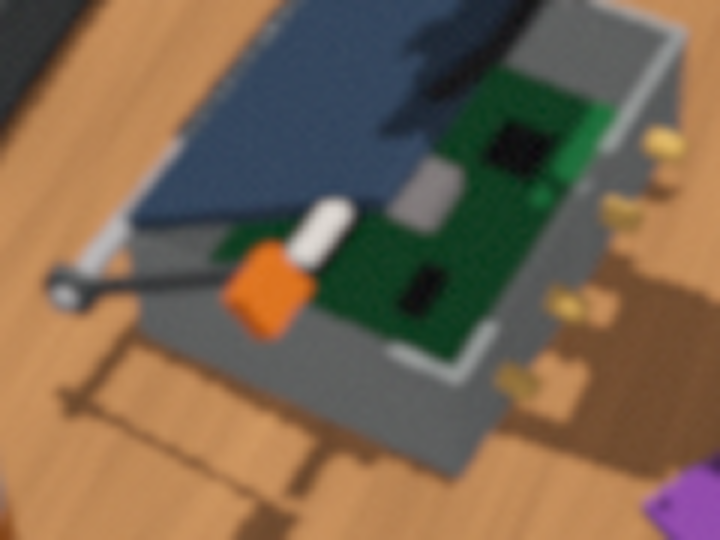

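The white tab sits right beside the orange flag and the lid is steady. As an independent check, I'll compare the marker arm's direction with the lid's edge direction, and view the wrist picture.

Run:
```python
from h import *
ex=np.array([np.cos(np.radians(-6.6)),np.sin(np.radians(-6.6)),0]);ey=np.array([-ex[1],ex[0],0])
h=np.array([.4457,.110,.085])+.222*ex
S=cv2.imread('pics/s18.png')
big=cv2.resize(S[240:300,220:300],None,fx=10,fy=10,interpolation=cv2.INTER_CUBIC)
for t,c in((.56,(255,0,0)),(.62,(0,255,255)),(.68,(0,0,255))):
    R2=lambda x,z,y:h-(x*np.cos(t)+z*np.sin(t)*-1*-1*0)*ex+np.array([0,0,x*np.sin(t)])+z*(np.cos(t)*np.array([0,0,1])+np.sin(t)*ex)+y*ey
    for seg in([R2(.0,.0,.160),R2(.15,0,.160)],[R2(.144,-.012,.187),R2(.144,.012,.187)],[R2(.156,-.012,.187),R2(.156,.012,.187)],[R2(.156,.012,.157),R2(.156,.012,.187)],[R2(0.02,.005,.12),R2(.18,.005,.12)]):
        q=(proj('side',np.array(seg))-[220,240]+.5)*10
        cv2.line(big,tuple(int(v) for v in q[0]),tuple(int(v) for v in q[1]),c,1)
cv2.imwrite('pics/ov18.png',big)
```

```text
(no output)
```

View pics/ov18.png

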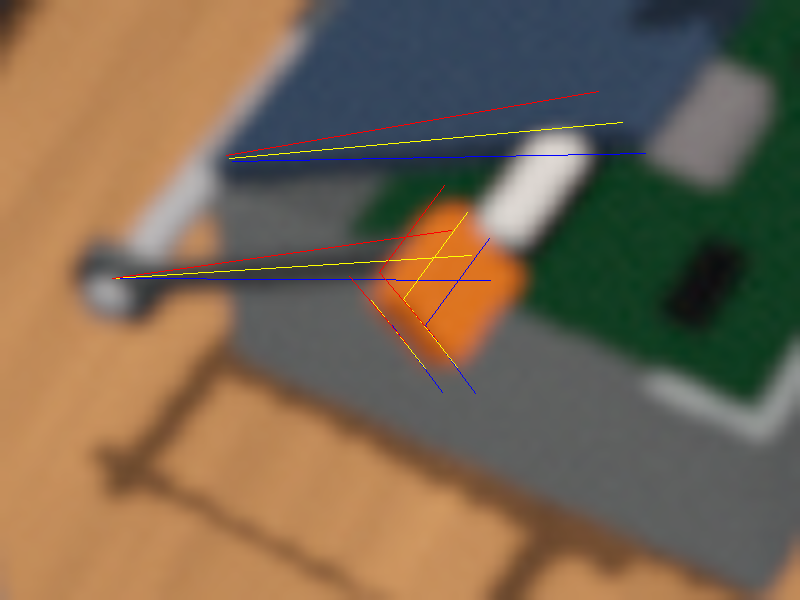

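View pics/w18.png

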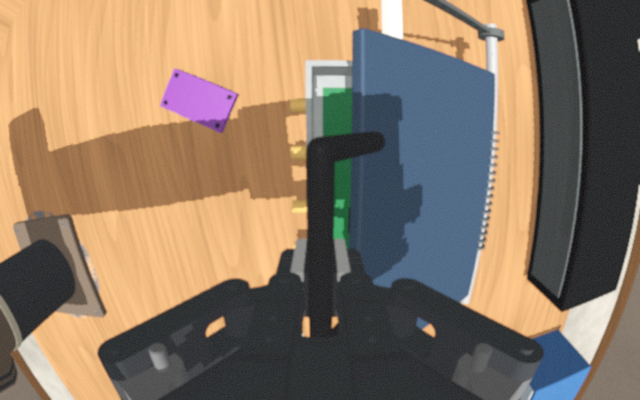

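Run:
```python
import cv2
a=cv2.imread('pics/t18.png')[120:280,160:480]
cv2.imwrite('pics/t18c.png',cv2.resize(a,None,fx=2.5,fy=2.5,interpolation=cv2.INTER_CUBIC))
```

```text
(no output)
```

View pics/t18c.png

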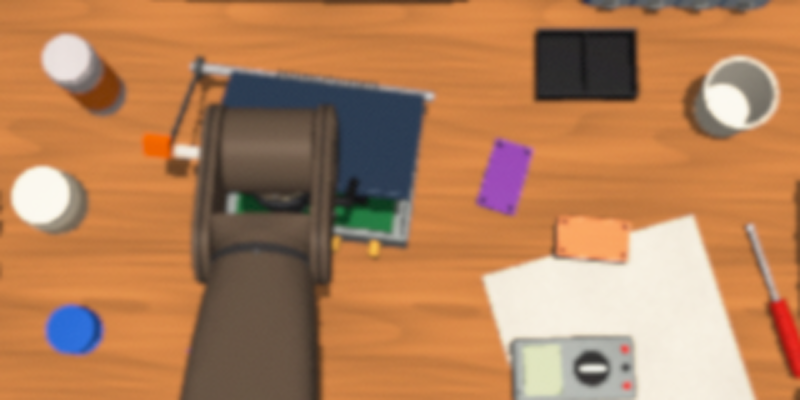

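The stack is intact with copper on top at crop (592,240), the tab is level with the flag, and nothing else has moved. I'll let the arm settle briefly and hand in.

arm_command([
  [[0,0,0,0],[0,0,0,0],[0,0,0,0],[0,0,0,0]],
])

```text
time: 25.65
eef_pos: [0.5008, 0.1045, 0.2194]
tcp_rot: [-0.527, -0.472, 0.529, -0.469]
contact_force: [-5.5, 2.1, -5.8]
opening: 0.117
```

Run:
```python
from h import *
s=sensors.get_state();print(s['time'],s['eef_pos'],s['contact_force'],s['dq'].round(3))
print(ctrl.sign_off())
```

```text
25.65 [0.50076344 0.10447236 0.21941512] [-5.53536457  2.06657661 -5.82133293] [-0.001 -0.001 -0.001 -0.001  0.    -0.002]
the job is handed in; nothing more can be done
None
```

Both plates are stacked on the dark base plate, aluminium first and copper on top. The lid is raised by its bar to the orange flag and held still there by the gripper. I handed the job in at 25.7 s; it reports no verdict.

- **Stack:** Before I let the copper go, the close-up showed its edge even with and parallel to the plates below. The last wide view shows the stack undisturbed, and nothing else appears to have moved.
- **Lid angle:** The camera fit put the flag at about 0.62 rad. It put the tab at 0.61 rad, or about 0.625 after correcting the error the fit showed with the lid shut. The estimate from the arm's position was a little higher, 0.645 rad. All of them agree to within about 0.04 rad, inside the 0.08 allowed.
- **Hold:** The arm was still, with joint speeds of 0.002 rad/s or less. The force sensor read about 8 N, mostly from holding the lid.
- **Side push on the way up:** Partway through the lift the bar was being pushed sideways with about 15 N. I eased that to about 5 N before the final hold.

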